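# Clamp the glass column in its hinged holder

## Robot

A 7-joint arm with a two-finger parallel gripper is mounted at the origin on a cart in front of the work surface, level with it; the furniture and walls round the work are solid. World frame = base frame: x ahead of the robot, y to its left, z up, the work surface at z = 0. Lengths are in m, angles in rad, forces in N, time in s.
With the tool pointing down it reaches from about 0.4 to 0.85 m from the base axis. Payload 4.5 kg.
Tool frame: the origin (TCP) lies between the finger pads; the fingertips stand 17 mm ahead of it and the grasp point (between the pads) lies 2 mm behind it; z points along the fingers, y is the line along which they close (so a half turn about z gives the same grasp; the last joint's range is limited). The gripper opens to 88 mm and grips with 3 to 60 N. Pads are 18 mm wide; open, the fingers measure 123 mm over their backs; the gripper's body (75 mm by 187 mm) begins 45 mm behind the grasp point.
Start: joints at [-1.247, 0.689, -0.195, 1.565, 0.157, 0.902, -0.215], TCP at [0.179, 0.599, 0.256] pointing down, gripper open.
Joint ranges: [-3.01, 3.01], [-0.46, 2.08], [-1.47, 1.51], [0.13, 2.56], [-1, 4.14], [0.04, 2.09], [-2.66, 2.66]. Speed limits (rad/s): [2.57, 2.57, 3.14, 3.14, 3.14, 3.14, 3.14].

## Interface

Orientations are given as a unit quaternion [w, x, y, z].
In Python, from bench import env, snapshot, camera_params gives the robot as it stands. The module is installed in compiled form; this text tells all that it offers.
- The arm moves only by the shell command python3 -m pendant 'ROWS' [FORCE]. ROWS is JSON, a list of rows, each a list of 7 numbers: the shift along the tool's x, y, z in m, then the turn, a rotation vector about the tool's x, y, z in rad, then the finger opening in m, from 0 to 0.0881. A call has exactly 5 rows; each row shifts and turns the commanded pose from where the row before left it, along the tool's axes as they then stand; what a row does not reach is not made up. A row lasts 1/12 s, in which the tool goes at most 41.7 mm and 7.16 degrees, less where a joint would pass 70% of its speed; a pose out of reach is approached as far as the arm can. A call is refused whole if a number of a shift passes 0.0417 or a number of a turn 0.125, either way. A call with a gripper value outside its range is refused whole. The fingers move at their own pace and stop on an object; FORCE is the grip in N (left out, the last holds). Time passes only in rows, so rows that do not move let the fingers close, or fill a call up. It gives the time, the measured TCP pose, the force, the opening and the grip force at its end, in the units of the state.
- env.get_state(): the state, without advancing time (a new reading comes with each control period).
- snapshot(name): name is "scene" or "top" or "wrist"; returns the picture (400x640x3 uint8, red, green, blue); there is no depth.
- camera_params(name): a dict with "fov_y" (degrees; the focal length in pixels is half the picture's height over the tangent of half this angle, whatever the lens; pixels are square), "cx", "cy" (the principal point, pixels), "R" (3x3) and "t" (3): a world point X has camera coordinates R X + t. Camera axes: x right, y down, z forward; pixel columns grow to the right and rows downward; lengths in m; the calibration is good to about 2 mm. A picture is of the moment at which its call begins: read the wrist's pose just before it. camera_params takes no time and is no camera call; for the wrist camera it gives the pose at the moment of the call.
- env.sign_off(): hands the job in; it is judged then, once.
The state is a dict: "time": time; "joints": joint angles; "qvel": joint speeds; "joint_torque": joint torques, N m; "eef_pos": TCP position; "eef_rot": TCP orientation; "contact_force": force on the tool from outside, world axes, zero at the start; "wrist_torque": the same for the moment, N m; "finger_gap": finger opening in m; "grasp_force": force on a finger pad.
Only numpy, scipy, OpenCV 4.12 (cv2) and the standard library are available. Lean on these libraries where they do the work, as an engineer would, in place of code of your own. Each camera call takes 0.05 s, during which the arm holds its last target. There are 200 camera calls.

## Task

Secure the glass column that lies in the blue bench clamp: swing the clamp's hinged upper half over and down onto the glass, then swing the bolt up into the slot of its ear, and last screw the knob down (clockwise from above) until it is snug, so that the rubber-lined clamp grips the column with about 45 N. The glass is fragile, so press and tighten gently by feel; leave the column lying where it is and the things around it alone.

Things in the scene. Friction and masses are not known exactly. Their poses are not given: they have to be found in the camera images.
- stand: Blue hinged tube clamp on a fixed aluminium foot plate (110 x 150 x 10 mm). Origin: on the bench under its middle; y along the column, +x from the bolt side (near the robot) to the hinge side, z up. In mm: column axis x 0, z 52; hinge pin x 32, z 56; bolt pin x -34, z 30 (both along y). The closed upper half is 74 high over the column, its slotted ear 64
- clamp_half (a joint): Angle of the hinged upper half, rad: 0 = closed, resting on the glass (slightly negative when clamped), grows as it opens up and over towards the stand's +x; starts at 1.65 to 2.05, leaning back. It weighs 150 g; the stiff hinge (0.09 N m) holds it where it is put, so it does not fall shut. A push on its ear presses about twice as hard on the glass
- hinge (a point): Point on the hinge pin's axis, in the middle of the clamp's width. The upper half's ear is a plate 8 mm thick and 30 mm wide that ends 80 mm from this pin; its outer (closed: top) face lies 8 mm above the pin when closed. Its 11 mm wide slot is open at the free end, between two prongs, and takes the bolt 66 mm from this pin
- swing_bolt (a joint): Angle of the swing bolt (8 mm shank), rad: 0 = upright, in the slot, whose closed end stops it at about -0.03; grows as it swings outwards and down towards the stand's -x; starts at 0.9 to 1.4. Friction (0.06 N m) holds it where it is put. Its knob moves 4 mm a radian towards the ear when turned clockwise (seen from above), runs stiffly (about 0.14 N m) and stays where it is left
- bolt_pin (a point): Point on the bolt pin's axis, in the middle of the clamp's width. The bolt carries a black knob with a round head (24 mm across, 24 mm long, orange dot on top); the middle of the head lies on the bolt's axis 60.5 to 65.5 mm from this pin, depending on how far the knob was left unscrewed, and its steel washer face 25 mm nearer the pin
- glass_column: Glass column, 224 mm long, 0.45 kg, lying loose along the stand's y axis: glass 30 mm across, black end pieces 38 mm across from 66 mm out. Origin: its middle. Once the knob bears on the ear, its torque rises by about 0.03 N m per 10 N of grip on the glass, so 0.14 N m above its free running torque is snug (45 N). Below 28 N the column can slip, above 70 N the glass breaks
- buffer_bottle: Bystander: reagent bottle with blue cap, 56 mm across, 105 mm tall; origin under its middle
- bench_timer: Bystander: white bench timer lying on its back, 62 x 66 x 19 mm; origin under its middle
- small_beaker: Bystander: small clear beaker, 52 mm across, 58 mm tall; origin under its middle

How it is judged:
On the way, in this order (a step that is already met when the one before it is completed fails the run):
1. the hinged upper half lies closed on the column while the bolt is still swung out (value of joint clamp_half below 0.03 rad and value of joint swing_bolt above 0.5 rad), for 0.2 s.
2. the swing bolt stands upright in the slot of the closed half (value of joint swing_bolt below 0.07 rad and value of joint clamp_half below 0.04 rad), for 0.2 s.
At the end, for the whole second after the job is handed in: Upper half closed on the column and gripping it with 28 to 70 N, by the knob bearing on the ear with over 8 N; bolt upright in the slot (within 0.07 rad); column at rest within 10 mm of where it lay (contact force between clamp_half and glass_column above 28 N and value of joint swing_bolt below 0.07 rad and distance of glass_column from where it was at the start of the episode below 0.01 m and linear speed of glass_column below 0.01 m/s); the robot touches nothing.
It fails at once if the clamp presses on the glass with more than 70 N (contact force between clamp_half and glass_column above 70 N).
It fails at once if the robot presses on the column with more than 10 N (contact force between any of the fingers, the arm and glass_column above 10 N).
It fails at once if a bystander is moved by more than 20 mm (distance of any of buffer_bottle, bench_timer, small_beaker from where it was at the start of the episode above 0.02 m).
It also fails if it takes over 72 s, if anything falls off the work surface, if the arm or the gripper's body presses on something with over 40 N, if the wrist force passes 120 N, or if a joint passes its speed limit or range.

## Working session

There is one attempt and no reset: what is moved stays moved. The work goes in short steps, Python scripts to look and compute and a shell command to move; the robot and the scene stay as the last step left them, time stands still between calls to the robot, and variables do not carry over. Pictures are saved under pics/ and viewed, at most 10 in all, crops included, and the job is handed in when it is done.

```bash
mkdir -p pics
python3 - <<'E'
from bench import env, snapshot, camera_params
import cv2, numpy as np
s=env.get_state(); print({k:np.round(v,3).tolist() for k,v in s.items()})
ims=[]
for n in ["scene","top"]:
    p=camera_params(n); print(n,p["fov_y"],p["cx"],p["cy"],np.round(p["R"],3).tolist(),np.round(p["t"],3).tolist())
    im=cv2.cvtColor(snapshot(n),cv2.COLOR_RGB2BGR); cv2.imwrite(f"pics/{n}0.png",im)
E
```

```text
{'time': 0.0, 'joints': [-1.247, 0.69, -0.195, 1.566, 0.157, 0.902, -0.215], 'qvel': [-0.002, 0.001, 0.001, -0.001, -0.0, -0.001, 0.001], 'joint_torque': [0.0, -52.756, -1.267, -15.342, -0.053, 0.007, 0.0], 'eef_pos': [0.178, 0.598, 0.255], 'eef_rot': [-0.0, 0.144, 0.99, -0.001], 'contact_force': [-0.204, 0.008, -0.065], 'wrist_torque': [0.058, -0.063, 0.014], 'grasp_force': 0.0, 'finger_gap': 0.088}
scene 42.1174761610044 321.92775172462615 198.91825688686458 [[0.776, -0.63, -0.014], [-0.43, -0.513, -0.743], [0.461, 0.583, -0.67]] [-0.452, 0.296, 1.228]
top 43.07557110774698 316.187103068108 202.04152061441954 [[-0.021, -1.0, -0.004], [-0.998, 0.021, -0.057], [0.057, 0.003, -0.998]] [0.007, 0.561, 1.197]
```

```bash
python3 -c "import os;print(os.listdir('pics'))"
```

```text
['scene0.png', 'top0.png']
```

View pics/scene0.png

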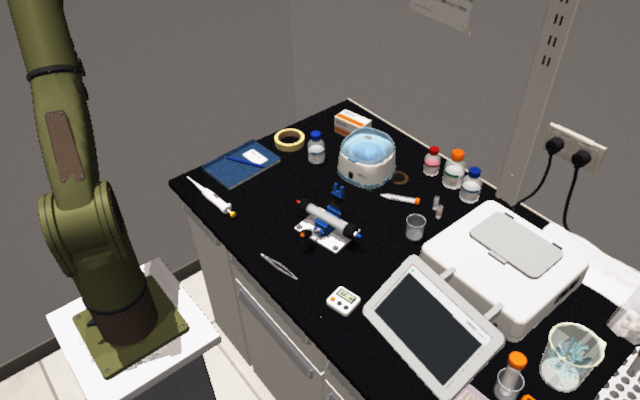

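View pics/top0.png

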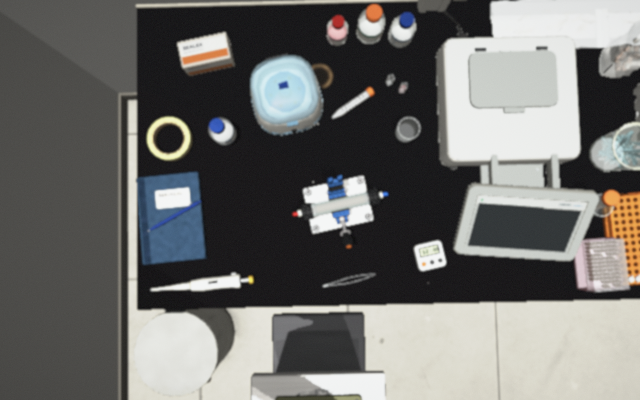

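The scene view shows the clamp at about (325,225): white foot plate, glass column with red and blue ends, upper half leaning back at (337,190). The top view shows the plate centred near (338,204), the column from (297,214) to (385,194), the upper half's ear at (337,183) and the knob's orange dot at (348,245). The timer is at (430,255) and the beaker at (407,128).

```bash
cat > h.py <<'E'
import numpy as np, cv2
from bench import env, snapshot, camera_params
def ray(p,uv):
    f=200/np.tan(np.radians(p["fov_y"])/2); R=np.array(p["R"]); t=np.array(p["t"])
    d=R.T@np.array([(uv[0]-p["cx"])/f,(uv[1]-p["cy"])/f,1.]); return -R.T@t, d/np.linalg.norm(d)
def plane(p,uv,z):
    c,d=ray(p,uv); return c+d*(z-c[2])/d[2]
def tri(obs):  # [(p,uv),...] -> point, rms miss
    A=np.zeros((3,3)); b=np.zeros(3); L=[ray(p,uv) for p,uv in obs]
    for c,d in L:
        M=np.eye(3)-np.outer(d,d); A+=M; b+=M@c
    X=np.linalg.solve(A,b); return X,[float(np.linalg.norm(np.cross(X-c,d))) for c,d in L]
def proj(p,X):
    f=200/np.tan(np.radians(p["fov_y"])/2); q=np.array(p["R"])@np.asarray(X)+np.array(p["t"]); return np.array([f*q[0]/q[2]+p["cx"],f*q[1]/q[2]+p["cy"]])
def Rq(q):
    from scipy.spatial.transform import Rotation as Ro
    return Ro.from_quat(np.r_[q[1:],q[0]]).as_matrix()
def st():
    s=env.get_state(); return s,np.array(s["eef_pos"]),Rq(np.array(s["eef_rot"]))
E
python3 - <<'E'
from h import *
p=camera_params("top"); q=camera_params("scene")
for n,uv,z in [("plate",(338,204),.01),("colL",(297,214),.052),("colR",(385,194),.052),("dot",(348,245),.06),("ear",(337,183),.13)]:
    print(n,plane(p,uv,z).round(3))
# red / blue tips by triangulation
for n,a,b in [("red",(296,214),(298,202)),("blue",(385,194),(358,235)),("ear",(337,180),(338,186)),("dot",(348,246),(303,235))]:
    X,e=tri([(p,a),(q,b)]); print(n,X.round(3),np.round(e,4))
w=camera_params("wrist"); s,P,R=st()
C=-np.array(w["R"]).T@np.array(w["t"]); print("wrist",w["fov_y"],w["cx"],w["cy"],"cam in tool",(R.T@(C-P)).round(4),"Rcam_tool",(np.array(w["R"])@R).round(3).tolist())
E
```

```text
plate [ 0.556 -0.057  0.01 ]
colL [0.532 0.04  0.052]
colR [ 0.574 -0.165  0.052]
dot [ 0.458 -0.076  0.06 ]
ear [ 0.595 -0.051  0.13 ]
red [0.532 0.043 0.048] [0.0005 0.0005]
blue [ 0.573 -0.164  0.052] [0.0011 0.0011]
ear [ 0.601 -0.051  0.132] [0.001 0.001]
dot [ 0.457 -0.076  0.059] [0.001 0.001]
wrist 62.4790179535358 317.2437432072866 199.76998645157434 cam in tool [ 0.0707 -0.0005 -0.1284] Rcam_tool [[-0.0, 1.0, -0.0], [-0.963, -0.0, -0.27], [-0.27, 0.0, 0.963]]
```

```bash
python3 -m pendant '[[0,0,0,0,0,-0.097,0.0],[0,0,0,0,0,-0.097,0.0],[0,0,0,0,0,-0.097,0.0],[0,0,0,0,0,-0.097,0.0],[0,0,0,0,0,-0.097,0.0]]' 20
for i in 1 2 3 4; do python3 -m pendant '[[-0.011,-0.036,0,0,0,0,0],[-0.011,-0.036,0,0,0,0,0],[-0.011,-0.036,0,0,0,0,0],[-0.011,-0.036,0,0,0,0,0],[-0.011,-0.036,0,0,0,0,0]]'; done
python3 - <<'E'
from h import *
s,P,R=st(); print(s["time"],P.round(4),R.round(3).tolist(),np.round(s["joints"],3))
p=camera_params("wrist"); im=snapshot("wrist"); np.savez("v1.npz",im=im,p=p)
cv2.imwrite("pics/w1.png",cv2.cvtColor(im,cv2.COLOR_RGB2BGR))
E
```

```text
time: 0.52
eef_pos: [0.1786, 0.5986, 0.2552]
eef_rot: [-0.0, -0.1, 0.995, -0.001]
contact_force: [-0.5, 0.3, -0.9]
finger_gap: 0.0572
grasp_force: 0.0
time: 0.93
eef_pos: [0.2679, 0.4311, 0.2554]
eef_rot: [-0.0, -0.098, 0.995, -0.0]
contact_force: [1.5, 0.6, -0.7]
finger_gap: 0.0237
grasp_force: 0.0
time: 1.35
eef_pos: [0.3567, 0.2653, 0.2556]
eef_rot: [-0.0, -0.098, 0.995, -0.0]
contact_force: [0.7, -0.2, 0.9]
finger_gap: 0.0
grasp_force: 0.0
time: 1.77
eef_pos: [0.4456, 0.0993, 0.2556]
eef_rot: [-0.0, -0.097, 0.995, -0.0]
contact_force: [0.9, -0.2, 0.2]
finger_gap: 0.0002
grasp_force: 0.0
time: 2.18
eef_pos: [0.5344, -0.0667, 0.2555]
eef_rot: [-0.0, -0.097, 0.995, 0.0]
contact_force: [0.5, 1.2, 0.9]
finger_gap: 0.0003
grasp_force: 0.0
2.1833 [ 0.5344 -0.0667  0.2555] [[-0.981, -0.194, -0.001], [-0.194, 0.981, 0.0], [0.001, 0.0, -1.0]] [ 0.297  0.598 -0.42   1.82   0.328  0.794  1.475]
```

View pics/w1.png

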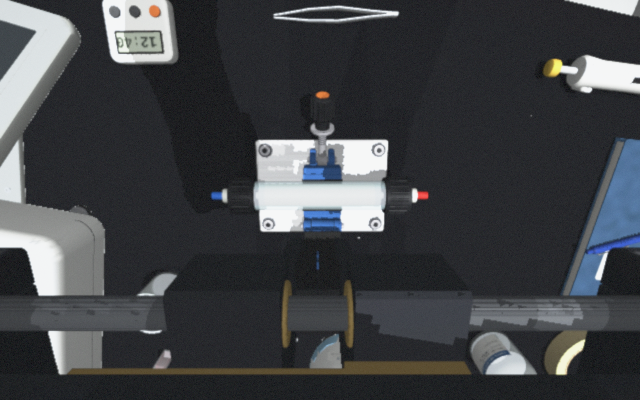

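The wrist view shows the clamp cleanly: plate corners near (257,140), (388,139), (383,231), (262,232); column ends at (212,196) and (428,196); knob dot at (322,96). The ear is at about (318,260), partly hidden by the gripper. I'll go behind the clamp for a second view.

```bash
python3 -m pendant '[[-0.03,0,0,0,0,0,0],[-0.03,0,0,0,0,0,0],[-0.03,0,0,0,0,0,0],[-0.03,0,0,0,0,0,0],[0,0,0,0,0,0,0]]'
python3 - <<'E'
from h import *
s,P,R=st(); print(s["time"],P.round(4),np.round(s["joints"],3))
p=camera_params("wrist"); im=snapshot("wrist"); np.savez("v2.npz",im=im,p=p)
a=np.load("v1.npz",allow_pickle=True)["im"]
x=cv2.resize(a[70:270,200:440],None,fx=2.5,fy=2.5,interpolation=cv2.INTER_CUBIC)[:300*5//3,:]
y=im[0:200,200:440]; y=cv2.resize(y,None,fx=2.5,fy=2.5,interpolation=cv2.INTER_CUBIC)
cv2.imwrite("pics/w1c.png",x[...,::-1]); cv2.imwrite("pics/w2c.png",y[...,::-1])
E
```

```text
time: 2.65
eef_pos: [0.6562, -0.0389, 0.2549]
eef_rot: [0.002, -0.098, 0.995, 0.001]
contact_force: [0.1, -0.8, -0.3]
finger_gap: 0.0006
grasp_force: 0.0
2.65 [ 0.6562 -0.0389  0.2549] [ 0.2    0.753 -0.405  1.457  0.325  0.994  1.484]
```

View pics/w1c.png

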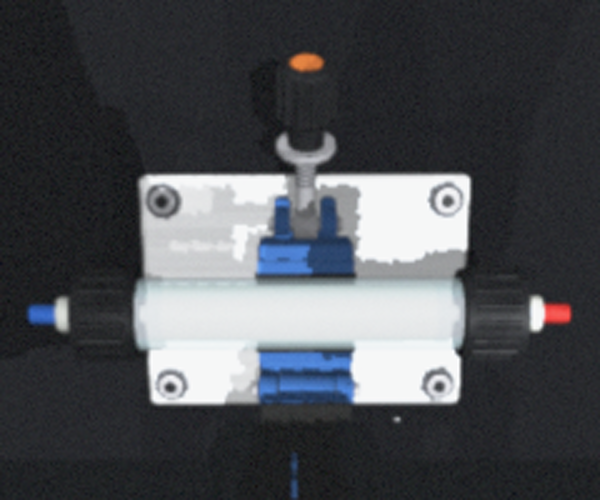

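View pics/w2c.png

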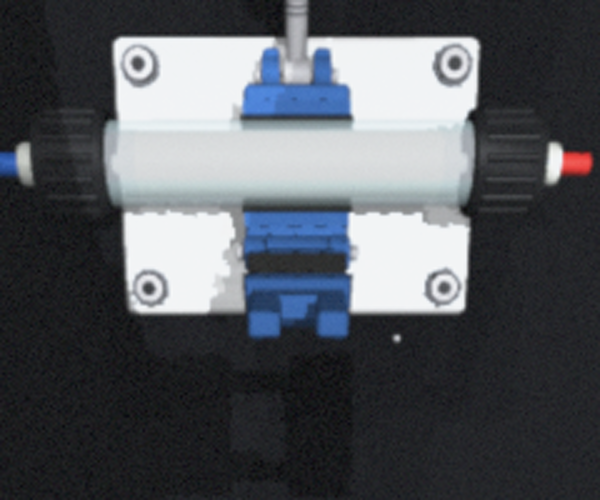

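View 1 crop (scale 2.5, offset 200,70): plate corners at (140,177), (470,176), (459,404), (151,404), dot at (307,62), washer at (305,146). View 2 crop (offset 200,0): corners at (114,38), (479,38), (467,312), (129,313), hinge pin ends at (238,254) and (354,252), and prong end faces in rows 310–336, columns 249–348.

Run:
```python
from h import *
p1=np.load("v1.npz",allow_pickle=True)["p"].item(); p2=np.load("v2.npz",allow_pickle=True)["p"].item()
pt=camera_params("top"); ps=camera_params("scene")
a=lambda u,v:(200+u/2.5,70+v/2.5)
b=lambda u,v:(200+u/2.5,v/2.5)
C1=[(140,177),(470,176),(459,404),(151,404)]; C2=[(114,38),(479,38),(467,312),(129,313)]
S1=[(162,200),(446,200),(438,385),(171,385)]; S2=[(138,65),(454,64),(443,288),(150,288)]
K=[]
for c,d in zip(C1,C2):
    X,e=tri([(p1,a(*c)),(p2,b(*d))]); K.append(X); print("corner",X.round(4),round(e[0],4))
K=np.array(K); Kp=np.array([[*(plane(p1,a(*c),.01)+plane(p2,b(*d),.01))/2] for c,d in zip(C1,C2)])
print("sides",np.linalg.norm(np.roll(Kp,-1,0)-Kp,axis=1).round(4))
for c,d in zip(S1,S2):
    X,e=tri([(p1,a(*c)),(p2,b(*d))]); print("screw",X.round(4))
red=tri([(p1,a(571,313)),(p2,b(592,163))])[0]; blu=tri([(p1,a(28,314)),(p2,b(-10,164))])[0]; print("red",red,"blue",blu)
O=Kp.mean(0); y=(Kp[1]-Kp[0]+Kp[2]-Kp[3])[:2]; y/=np.linalg.norm(y)
if y[1]<0:y=-y
x=np.array([y[1],-y[0]]); print("O",O.round(4),"x",x.round(4),"yaw",np.arctan2(x[1],x[0]))
def S(X): d=np.asarray(X)[:2]-O[:2]; return np.r_[d@x,d@y,X[2]]*1000
print("TCP stand",S(st()[1]).round(1),"screw/ col mid",S((red+blu)/2).round(1))
H=[(p2,b(296,253))]; print("hinge at z56", S(plane(p2,b(296,253),.056)).round(1))
dot=tri([(pt,(348,245.5)),(ps,(303,235)),(p1,a(307,62))]); print("dot",S(dot[0]).round(1),np.round(dot[1],4))
def circ(p,uv,cx,cz,r):
    out=[];zs=np.linspace(.01,.15,1401)
    Q=np.array([S(plane(p,uv,z)) for z in zs]); f=np.hypot(Q[:,0]-cx,Q[:,2]-cz)-r
    return [Q[i].round(1) for i in range(len(f)-1) if f[i]*f[i+1]<0]
for r in (72.5,75,77.5):
    for Q in circ(p1,a(307,62),-34,30,r): print("dot r",r,Q,"phi",np.arctan2(-34-Q[0],Q[2]-30).round(3))
for Q in circ(p1,a(305,146),-34,30,38): print("washer",Q,"phi",np.arctan2(-34-Q[0],Q[2]-30).round(3))
for Q in circ(p2,b(299,336),32,56,80.4): print("ear outer",Q,"theta",(np.arctan2(Q[2]-56,32-Q[0])-np.arctan2(8,80)).round(3))
for Q in circ(p2,b(299,310),32,56,80): print("ear inner",Q,"theta",np.arctan2(Q[2]-56,32-Q[0]).round(3))
np.savez("stand.npz",O=O,x=x,y=y)
```

```text
corner [ 0.5137 -0.1407  0.009 ] 0.0001
corner [0.4846 0.0049 0.0087] 0.0
corner [0.5912 0.0269 0.0104] 0.0003
corner [ 0.6209 -0.1196  0.0082] 0.0001
sides [0.1481 0.1089 0.1493 0.1088]
screw [ 0.5218 -0.1294  0.0103]
screw [ 0.4968 -0.0035  0.0121]
screw [0.5833 0.014  0.0118]
screw [ 0.6083 -0.1115  0.0112]
red [0.52877654 0.05028479 0.05257241] blue [ 0.57307701 -0.17102096  0.05146477]
O [ 0.5525 -0.057   0.01  ] x [0.9807 0.1958] yaw 0.19703455420987742
TCP stand [102.3  -2.8 254.7] screw/ col mid [-2.2 -2.9 52. ]
hinge at z56 [29.9 -0.7 56. ]
dot [-98.9  -0.5  60.6] [0.002  0.0016 0.003 ]
dot r 72.5 [-102.    -0.2   55.1] phi 1.217
dot r 75 [-101.8   -0.3   62.1] phi 1.129
dot r 77.5 [-101.6   -0.4   67.9] phi 1.06
washer [-68.2  -0.3  13.4] phi 2.023
washer [-70.   -0.7  42.3] phi 1.242
ear outer [ 54.5  -0.3 133.1] theta 1.755
ear inner [ 46.9  -0.3 134.6] theta 1.758
```

```bash
cat >> h.py <<'E'
def tcp():
    d=np.load("stand.npz"); s,P,R=st(); q=P-d["O"]; f=np.array(s["contact_force"]); w=np.array(s["wrist_torque"])
    print("t",round(s["time"],2),"TCP mm",(np.r_[q[:2]@d["x"],q[:2]@d["y"],P[2]]*1000).round(1),"F stand",np.round([f[:2]@d["x"],f[:2]@d["y"],f[2]],1),"Mz",w.round(3),"j7",round(s["joints"][6],3),"gap",round(s["finger_gap"],4),"grip",np.round(s["grasp_force"],1), "tilt",R[:,2].round(3))
E
python3 -m pendant '[[0,0.001,0.0315,0,0,0,0],[0,0.001,0.0315,0,0,0,0],[0,0.0005,0.0315,0,0,0,0],[0,0,0.0315,0,0,0,0],[0.02,0,0,0,0,0,0]]' >/dev/null; python3 -c "from h import *;tcp()"
python3 -m pendant '[[0.008,0,0,0,0,0,0],[0.008,0,0,0,0,0,0],[0.006,0,0,0,0,0,0],[0.006,0,0,0,0,0,0],[0.005,0,0,0,0,0,0]]' >/dev/null; python3 -c "from h import *;tcp()"
```

```text
t 3.12 TCP mm [ 7.740e+01 -1.000e-01  1.226e+02] F stand [-0.1 -0.  -0.6] Mz [ 0.027  0.016 -0.02 ] j7 1.4 gap 0.0002 grip 0.0 tilt [-0.01   0.001 -1.   ]
t 3.53 TCP mm [ 47.9  -1.5 130.8] F stand [ 1.5 -0.3  1.5] Mz [ 0.129 -0.372  0.027] j7 1.383 gap 0.0007 grip 1.0 tilt [ 0.003  0.    -1.   ]
```

```bash
python3 -m pendant '[[0.010,0,-0.0045,0,0,0,0],[0.014,0,-0.003,0,0,0,0],[0.015,0,0,0,0,0,0],[0.015,0,0.004,0,0,0,0],[0.012,0,0.0095,0,0,0,0]]' >/dev/null; python3 -c "from h import *;tcp()"
python3 -m pendant '[[0.005,0,0.006,0,0,0,0],[0.004,0,0.006,0,0,0,0],[0.003,0,0.007,0,0,0,0],[0.003,0,0.007,0,0,0,0],[0,0,0,0,0,0,0]]' >/dev/null; python3 -c "from h import *;tcp()"
```

```text
t 3.95 TCP mm [-18.4  -1.6 125.2] F stand [ 0.7 -0.4 -0. ] Mz [ 0.083 -0.209 -0.024] j7 1.344 gap 0.0004 grip 0.4 tilt [ 0.004  0.    -1.   ]
t 4.37 TCP mm [-34.6  -1.2  96.3] F stand [-0.4 -0.2 -0.5] Mz [ 0.01  -0.009  0.02 ] j7 1.313 gap 0.0006 grip 0.0 tilt [-0.003 -0.    -1.   ]
```

Run:
```python
from h import *
a=snapshot("scene")[150:270,260:400]; b=snapshot("wrist")
a=cv2.resize(a,None,fx=4,fy=4,interpolation=cv2.INTER_CUBIC)[:, :400]; b=cv2.resize(b[60:300,220:420],(400,480))
cv2.imwrite("pics/c1.png",np.hstack([a,b])[...,::-1])
```

```text
(no output)
```

View pics/c1.png

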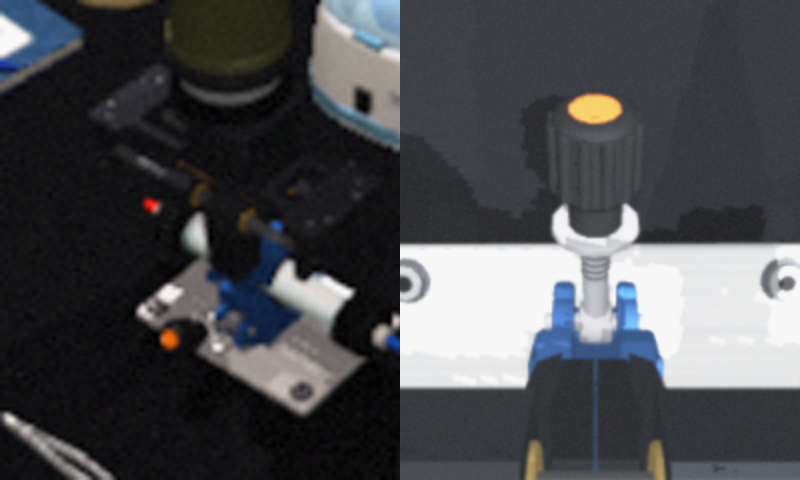

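The fingers sit over the clamp with the upper half beneath them, partly closed (left image, blue half at (255,260); right image, dot at (595,107), washer at (595,230)). I'll press down slowly and watch the force.

```bash
python3 -m pendant '[[0,0,0.002,0,0,0,0],[0,0,0.002,0,0,0,0],[0,0,0.002,0,0,0,0],[0,0,0.002,0,0,0,0],[0,0,0,0,0,0,0]]' >/dev/null; python3 -c "from h import *;tcp()"
python3 -m pendant '[[0,0,0.001,0,0,0,0],[0,0,0.001,0,0,0,0],[0,0,0.001,0,0,0,0],[0,0,0.001,0,0,0,0],[0,0,0,0,0,0,0]]' >/dev/null; python3 -c "from h import *;tcp()"
```

```text
t 4.88 TCP mm [-33.7  -1.3  89.4] F stand [-0.7 -0.1 -0.1] Mz [0.027 0.018 0.003] j7 1.307 gap 0.0005 grip 0.0 tilt [-0.  0. -1.]
t 5.3 TCP mm [-33.7  -1.3  85.5] F stand [0.8 0.9 0.7] Mz [ 0.03   0.043 -0.005] j7 1.304 gap 0.0004 grip 0.0 tilt [-0.  0. -1.]
```

```bash
python3 -m pendant '[[0.001,0,0.001,0,0,0,0],[0,0,0.001,0,0,0,0],[0,0,0.001,0,0,0,0],[0,0,0.001,0,0,0,0],[0,0,0,0,0,0,0]]' >/dev/null; python3 -c "from h import *;tcp()"
python3 -m pendant '[[0,0,0.0003,0,0,0,0],[0,0,0.0003,0,0,0,0],[0,0,0,0,0,0,0],[0,0,0,0,0,0,0],[0,0,0,0,0,0,0]]' >/dev/null; python3 -c "from h import *;tcp()"
```

```text
t 5.72 TCP mm [-34.7  -1.3  81.5] F stand [-0.1 -0.5  0.1] Mz [0.034 0.016 0.014] j7 1.3 gap 0.0003 grip 0.0 tilt [-0.  0. -1.]
t 6.13 TCP mm [-34.7  -1.3  81.2] F stand [-0.5 -0.5  3.4] Mz [ 0.025  0.181 -0.051] j7 1.3 gap 0.0002 grip 1.4 tilt [-0.  0. -1.]
```

```bash
python3 -m pendant '[[0,0,0.0003,0,0,0,0],[0,0,0,0,0,0,0],[0,0,0,0,0,0,0],[0,0,0,0,0,0,0],[0,0,0,0,0,0,0]]' >/dev/null; python3 -c "from h import *;tcp()"
```

```text
t 6.55 TCP mm [-34.7  -1.3  81. ] F stand [-0.6  0.2  4.1] Mz [0.004 0.281 0.025] j7 1.3 gap 0.0005 grip 2.5 tilt [-0. -0. -1.]
```

```bash
python3 -m pendant '[[0,0,-0.01,0,0,0,0],[0,0,-0.025,0,0,0,0],[0,0,-0.035,0,0,0,0.03],[0.0,0,0,0,0,0,0.05],[0,0,0,0,0,0,0.05]]' >/dev/null
cat > look.py <<'E'
from h import *
import sys
p=camera_params("wrist"); im=snapshot("wrist"); np.savez(sys.argv[1],im=im,p=p)
hsv=cv2.cvtColor(im,cv2.COLOR_RGB2HSV); m=cv2.inRange(hsv,(5,130,130),(28,255,255)); m[:, :200]=0; m[:,440:]=0
n,_,s,c=cv2.connectedComponentsWithStats(m)
for i in range(1,n):
    if s[i,4]>25: print("orange",s[i].tolist(),c[i].round(1))
E
python3 look.py v3.npz; python3 -c "from h import *;tcp()"
python3 -m pendant '[[0.015,0,0,0,0,0,0.05],[0.015,0,0,0,0,0,0.05],[0.015,0,0,0,0,0,0.05],[0,0,0,0,0,0,0.05],[0,0,0,0,0,0,0.05]]' >/dev/null; python3 look.py v4.npz;  python3 - <<'E'
from h import *
tcp()
a=np.load("v3.npz",allow_pickle=True)["im"];b=np.load("v4.npz",allow_pickle=True)["im"]
cv2.imwrite("pics/k.png",np.hstack([cv2.resize(i[60:360,220:420],(400,600)) for i in (a,b)])[...,::-1])
E
```

```text
orange [308, 105, 21, 12, 183] [318.2 110.4]
t 7.02 TCP mm [-34.3  -1.6 151.5] F stand [-0.1 -0.2  0.1] Mz [-0.023  0.006  0.012] j7 1.358 gap 0.0218 grip 0.0 tilt [ 0.002 -0.    -1.   ]
orange [309, 179, 18, 12, 171] [317.5 184.5]
t 7.48 TCP mm [-79.   -1.2 150.3] F stand [-0.1 -0.5 -0.1] Mz [ 0.064 -0.017  0.001] j7 1.338 gap 0.0499 grip 0.0 tilt [ 0.  0. -1.]
```

View pics/k.png

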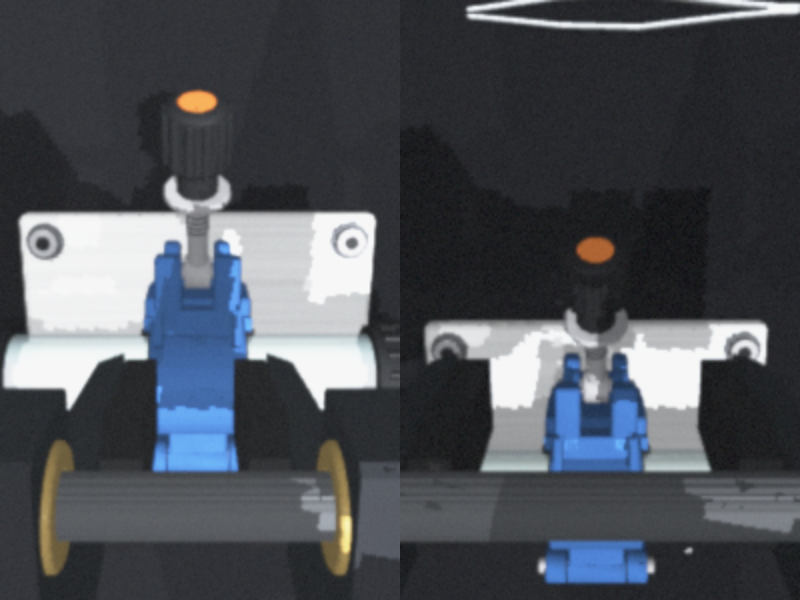

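Both views show the upper half closed on the column, with its prongs pointing at the bolt. The knob dot is at px (318.2,110.4) and (317.5,184.5), and the washer at about (319,156.5) and (318.5,222.5).

Run:
```python
from h import *
d=np.load("stand.npz"); S=lambda X: np.r_[(X-d["O"])[:2]@d["x"],(X-d["O"])[:2]@d["y"],X[2]]*1000
p3=np.load("v3.npz",allow_pickle=True)["p"].item(); p4=np.load("v4.npz",allow_pickle=True)["p"].item()
p1=np.load("v1.npz",allow_pickle=True)["p"].item()
D=tri([(p1,(322.8,94.8)),(p3,(318.2,110.4)),(p4,(317.5,184.5))]); W=tri([(p1,(322,128.4)),(p3,(319,156.5)),(p4,(318.5,222.5))])
for n,X in (("dot",D),("washer",W)):
    s=S(X[0]); print(n,s.round(1),np.round(X[1],4),"r",np.hypot(s[0]+34,s[2]-30).round(1),"phi",np.arctan2(-34-s[0],s[2]-30).round(3))
```

```text
dot [-101.7   -0.7   64.9] [0.0003 0.0002 0.0001] r 76.2 phi 1.095
washer [-70.6  -0.4  52.4] [0.0004 0.0001 0.0003] r 42.9 phi 1.022
```

```bash
python3 -m pendant '[[0.023,0,0,0,0,0,0],[0.023,0.001,0,0,0,0,0],[0,0,0.028,0,0,0,0],[0,0,0.028,0,0,0,0],[0,0,0.028,0,0,0,0]]' 10 >/dev/null; python3 -c "from h import *;tcp()"
python3 -m pendant '[[0,0,0,0,0,0,0],[-0.003,0,0,0,0,0,0],[-0.004,0,0,0,0,0,0],[-0.004,0,0,0,0,0,0],[-0.004,0,-0.001,0,0,0,0]]' >/dev/null; python3 -c "from h import *;tcp()"
python3 -m pendant '[[-0.005,0,-0.002,0,0,0,0],[-0.005,0,-0.002,0,0,0,0],[-0.005,0,-0.002,0,0,0,0],[-0.005,0,-0.002,0,0,0,0],[-0.005,0,-0.002,0,0,0,0]]' >/dev/null; python3 -c "from h import *;tcp()"
```

```text
t 7.9 TCP mm [-123.6   -0.4   66. ] F stand [0.4 0.3 0.6] Mz [ 0.052 -0.014 -0.011] j7 1.223 gap 0.0187 grip 0.0 tilt [ 0.004  0.001 -1.   ]
t 8.32 TCP mm [-113.2   -0.4   68.9] F stand [-9.6  1.3  1.4] Mz [-0.146  2.106  0.014] j7 1.225 gap 0.0004 grip 4.7 tilt [-0.005 -0.001 -1.   ]
t 8.73 TCP mm [-105.8   -1.    78.2] F stand [-33.7   4.4  18.7] Mz [-0.576  7.225 -0.035] j7 1.238 gap 0.0004 grip 17.3 tilt [-0.038 -0.01  -0.999]
```

The push jammed on friction at the knob's rim (34 N, because the knob has to move mostly upward there). I'll back off, rise, and grip the knob to carry it round its arc.

```bash
python3 -m pendant '[[0.008,0,0.003,0,0,0,0],[0.010,0,0.003,0,0,0,0],[0.012,0,0,0,0,0,0],[0,0,-0.03,0,0,0,0.02],[0,0,-0.03,0,0,0,0.05]]' >/dev/null; python3 -c "from h import *;tcp()"
python3 -m pendant '[[-0.018,0,-0.025,0,0,0,0.05],[-0.018,0,-0.01,0,0,0,0.05],[0,0,0,0,0,0,0.05],[0,0,0,0,0,0,0.05],[0,0,0,0,0,0,0.05]]' >/dev/null; python3 look.py v5.npz
python3 - <<'E'
from h import *
tcp(); im=np.load("v5.npz",allow_pickle=True)["im"]; p=np.load("v5.npz",allow_pickle=True)["p"].item()
d=np.load("stand.npz"); S=lambda X: np.r_[(X-d["O"])[:2]@d["x"],(X-d["O"])[:2]@d["y"],X[2]]*1000
hsv=cv2.cvtColor(im,cv2.COLOR_RGB2HSV); m=cv2.inRange(hsv,(5,130,110),(28,255,255)); m[:,:250]=0; m[:,400:]=0
M=cv2.moments(m,True); uv=(M["m10"]/M["m00"],M["m01"]/M["m00"]); zs=np.linspace(.03,.12,901)
Q=np.array([S(plane(p,uv,z)) for z in zs]); i=np.argmin(abs(np.hypot(Q[:,0]+34,Q[:,2]-30)-76.2)[:]); print(uv,Q[i].round(1),"phi",np.arctan2(-34-Q[i,0],Q[i,2]-30))
E
```

```text
t 9.15 TCP mm [-116.3   -0.2  132.9] F stand [ 2.4  0.6 -0.8] Mz [ 0.003 -0.047  0.044] j7 1.258 gap 0.0115 grip 0.0 tilt [-0.001 -0.001 -1.   ]
orange [309, 179, 16, 12, 152] [316.3 184.5]
t 9.62 TCP mm [-81.2  -0.5 166.5] F stand [-0.8 -0.2 -0.2] Mz [0.078 0.014 0.016] j7 1.315 gap 0.0488 grip 0.0 tilt [-0.002 -0.001 -1.   ]
(316.3109756097561, 184.41463414634146) [-99.3  -1.   69.3] phi 1.028706956793845
```

```bash
python3 -m pendant '[[0.004,0,0.026,0,0,0,0.05],[0.004,0,0.026,0,0,0,0.05],[0,0,0.026,0,0,0,0.05],[0,0,0.026,0,0,0,0.05],[0,0,0,0,0,0,0.05]]' >/dev/null; python3 -c "from h import *;tcp()"
python3 -m pendant '[[0,0,0,0,0,0,0.03],[0,0,0,0,0,0,0.02],[0,0,0,0,0,0,0.015],[0,0,0,0,0,0,0.015],[0,0,0,0,0,0,0.015]]' 12 >/dev/null; python3 -c "from h import *;tcp()"
```

```text
t 10.03 TCP mm [-91.    0.9  58.9] F stand [ 0.4 -0.1  0.5] Mz [0.021 0.011 0.007] j7 1.187 gap 0.05 grip 0.0 tilt [-0.009 -0.    -1.   ]
t 10.45 TCP mm [-87.1  -0.9  63.9] F stand [-0.8 -0.1  1.3] Mz [-0.06   0.05   0.074] j7 1.188 gap 0.0232 grip 12.0 tilt [ 0.002 -0.    -1.   ]
```

```bash
python3 -m pendant '[[-0.005,0,-0.0063,0,0,0,0.015],[-0.0035,0,-0.0034,0,0,0,0.015],[-0.0034,0,-0.0033,0,0,0,0.015],[-0.0038,0,-0.0029,0,0,0,0.015],[-0.0039,0,-0.0028,0,0,0,0.015]]' >/dev/null; python3 -c "from h import *;tcp()"
```

```text
t 10.87 TCP mm [-69.1  -0.9  81.8] F stand [-3.  -2.1  0.5] Mz [-0.523  0.666 -0.011] j7 1.214 gap 0.0232 grip 12.0 tilt [-0.002 -0.001 -1.   ]
```

```bash
python3 -m pendant '[[-0.0043,0,-0.0021,0,0,0,0.015],[-0.0043,0,-0.0022,0,0,0,0.015],[-0.0045,0,-0.0016,0,0,0,0.015],[-0.0046,0,-0.0015,0,0,0,0.015],[-0.0047,0,-0.0009,0,0,0,0.015]]' >/dev/null; python3 -c "from h import *;tcp()"
python3 -m pendant '[[-0.0047,0,-0.0008,0,0,0,0.015],[-0.003,0,-0.0003,0,0,0,0.015],[-0.001,0,0,0,0,0,0.015],[0,0,0,0,0,0,0.015],[0,0,0,0,0,0,0.015]]' >/dev/null; python3 -c "from h import *;tcp()"
```

```text
t 11.28 TCP mm [-44.7  -0.8  90.1] F stand [-3.1 -4.1  1.2] Mz [-0.765  0.439 -0.   ] j7 1.238 gap 0.0235 grip 12.0 tilt [ 0.001 -0.    -1.   ]
t 11.7 TCP mm [-35.9  -0.6  91. ] F stand [ 1.4 -4.8  0.4] Mz [-0.937 -0.221  0.014] j7 1.245 gap 0.0232 grip 12.0 tilt [ 0.002  0.    -1.   ]
```

```bash
python3 -m pendant '[[-0.0008,-0.0007,0,0,0,0,0.015],[-0.0008,-0.0007,0,0,0,0,0.015],[0,0,0,0,0,0,0.015],[0,0,0,0,0,0,0.015],[0,0,0,0,0,0,0.015]]' >/dev/null; python3 -c "from h import *;tcp()"
python3 -m pendant '[[-0.0008,0,0,0,0,0,0.015],[-0.0008,0,0,0,0,0,0.015],[0,0,0,0,0,0,0.015],[0,0,0,0,0,0,0.015],[0,0,0,0,0,0,0.015]]' >/dev/null; python3 -c "from h import *;tcp()"
```

```text
t 12.12 TCP mm [-35.5  -1.   90.9] F stand [-2.6 -0.9  0.8] Mz [-0.184  0.379  0.051] j7 1.249 gap 0.0232 grip 12.0 tilt [-0.     0.001 -1.   ]
t 12.53 TCP mm [-33.5  -1.1  90.9] F stand [-2.2  0.7  0.9] Mz [ 0.202  0.441 -0.002] j7 1.25 gap 0.0232 grip 12.0 tilt [ 0.     0.001 -1.   ]
```

```bash
python3 -m pendant '[[-0.0008,0,0,0,0,0,0.015],[-0.0006,0,0,0,0,0,0.015],[0,0,0,0,0,0,0.015],[0,0,0,0,0,0,0.015],[0,0,0,0,0,0,0.015]]' >/dev/null; python3 -c "from h import *;tcp()"
python3 -m pendant '[[-0.0006,0,0,0,0,0,0.015],[0,0,0,0,0,0,0.015],[0,0,0,0,0,0,0.015],[0,0,0,0,0,0,0.015],[0,0,0,0,0,0,0.015]]' >/dev/null; python3 -c "from h import *;tcp()"
```

```text
t 12.95 TCP mm [-32.7  -1.3  90.8] F stand [-2.5  2.1  1.3] Mz [0.498 0.867 0.038] j7 1.251 gap 0.0233 grip 12.0 tilt [-0.001  0.001 -1.   ]
t 13.37 TCP mm [-32.4  -1.3  90.8] F stand [-3.6  2.8  2.4] Mz [0.53  1.012 0.031] j7 1.251 gap 0.0235 grip 12.0 tilt [-0.002  0.    -1.   ]
```

```bash
python3 -m pendant '[[0.001,0.001,0,0,0,0,0.015],[0.001,0.0005,0,0,0,0,0.015],[0.0005,0,0,0,0,0,0.015],[0,0,0,0,0,0,0.045],[0,0,0,0,0,0,0.045]]' >/dev/null; python3 -c "from h import *;tcp()"
python3 -m pendant '[[0,0,-0.0095,0,0,0,0.045],[0,0,0,0,0,0,0.045],[0,0,0,0,0,0,0.045],[0,0,0,0,0,0,0.045],[0,0,0,0,0,0,0.045]]' >/dev/null; python3 look.py v6.npz
python3 - <<'E'
from h import *
tcp(); a=np.load("v6.npz",allow_pickle=True)["im"][140:400,200:440]; b=snapshot("scene")[170:270,270:390]
cv2.imwrite("pics/up.png",np.hstack([cv2.resize(a,(440,480)),cv2.resize(b,(360,480)[:2])])[...,::-1])
E
```

```text
t 13.78 TCP mm [-33.1  -0.5  91.1] F stand [-0.4  0.5  1. ] Mz [ 0.026 -0.012 -0.024] j7 1.247 gap 0.0349 grip 0.0 tilt [ 0.002  0.    -1.   ]
orange [301, 269, 29, 26, 601] [315.2 281.3]
t 14.25 TCP mm [-34.2  -0.2 100.4] F stand [ 0.4  0.5 -0.2] Mz [ 0.066  0.031 -0.059] j7 1.256 gap 0.0453 grip 0.0 tilt [-0.  0. -1.]
```

View pics/up.png

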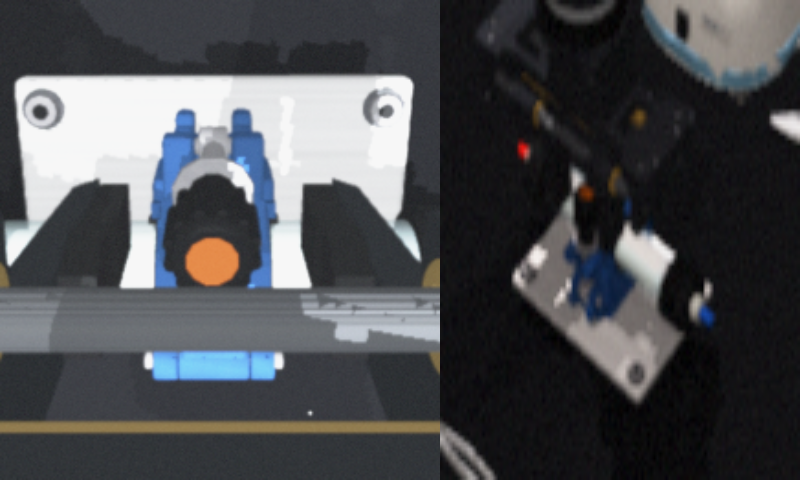

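The bolt now stands upright in the slot, with its washer above the ear (left image, dot at crop (212,261), fingers clear on both sides). I'll check its angle from the dot, then grip high and turn.

```bash
python3 - <<'E'
from h import *
p=np.load("v6.npz",allow_pickle=True)["p"].item(); d=np.load("stand.npz"); X=plane(p,(315.2,281.3),.106)
print(((X-d["O"])[:2]@d["x"]*1000).round(1),((X-d["O"])[:2]@d["y"]*1000).round(1))
E
python3 -m pendant '[[0,-0.0004,0,0,0,0,0.03],[0,0,0,0,0,0,0.02],[0,0,0,0,0,0,0.015],[0,0,0,0,0,0,0.015],[0,0,0,0,0,0,0.015]]' 35 >/dev/null; python3 -c "from h import *;tcp()"
python3 -m pendant '[[0,0,0.0003,0,0,0.08,0.015],[0,0,0.0004,0,0,0.1,0.015],[0,0,0.0004,0,0,0.1,0.015],[0,0,0.0004,0,0,0.1,0.015],[0,0,0.0004,0,0,0.1,0.015]]' >/dev/null; python3 -c "from h import *;tcp()"
```

```text
-35.3 -1.0
t 14.72 TCP mm [-34.2  -0.9 100.4] F stand [-0.1 -1.4 -0.5] Mz [-0.099  0.013  0.014] j7 1.256 gap 0.0229 grip 35.0 tilt [ 0. -0. -1.]
t 15.13 TCP mm [-34.2  -0.7  98.5] F stand [-1.2 -0.5 -0.3] Mz [-0.26   0.042  0.116] j7 0.953 gap 0.023 grip 35.0 tilt [ 0. -0. -1.]
```

```bash
python3 -m pendant '[[0,0,0.0003,0,0,0.08,0.015],[0,0,0.0003,0,0,0.08,0.015],[0,0,0.0003,0,0,0.08,0.015],[0,0,0.0003,0,0,0.08,0.015],[0,0,0,0,0,0,0.015]]' >/dev/null; python3 -c "from h import *;tcp()"
python3 -m pendant '[[0,0,0.0001,0,0,0.03,0.015],[0,0,0.0001,0,0,0.03,0.015],[0,0,0.0001,0,0,0.03,0.015],[0,0,0.0001,0,0,0.03,0.015],[0,0,0.0001,0,0,0.03,0.015]]' >/dev/null; python3 -c "from h import *;tcp()"
```

```text
t 15.55 TCP mm [-34.4  -0.5  97.2] F stand [-0.6  0.2 -0.3] Mz [-0.197  0.097  0.058] j7 0.765 gap 0.0231 grip 35.0 tilt [-0.001 -0.    -1.   ]
t 15.97 TCP mm [-34.4  -0.4  96.7] F stand [-0.5 -0.   0.5] Mz [-0.133  0.24   0.164] j7 0.678 gap 0.0234 grip 35.0 tilt [-0.001  0.    -1.   ]
```

```bash
cat >> h.py <<'E'
def yaw():
    d=np.load("stand.npz"); s,P,R=st(); v=R[:2,1]; print("  turned cw",round(float(-np.arctan2(v@-d["x"],v@d["y"])),4) if 0 else round(float(np.arctan2(v@d["x"],v@d["y"])),4), "z",round(P[2]*1000,2),"Mz",round(s["wrist_torque"][2],3),"j",np.round(s["joints"],2))
E
python3 -c "from h import *;yaw()"
python3 -m pendant '[[0,0,0.0002,0,0,0.04,0.015],[0,0,0.0002,0,0,0.04,0.015],[0,0,0.0002,0,0,0.04,0.015],[0,0,0.0001,0,0,0.03,0.015],[0,0,0.0001,0,0,0.03,0.015]]' >/dev/null; python3 -c "from h import *;tcp();yaw()"
```

```text
turned cw 0.9541 z 96.75 Mz 0.164 j [ 0.08  0.82 -0.08  2.    0.17  0.34  0.68]
t 16.38 TCP mm [-34.4  -0.4  96.2] F stand [-2.5  1.3  6. ] Mz [0.017 0.554 0.21 ] j7 0.575 gap 0.0232 grip 35.0 tilt [-0.  0. -1.]
  turned cw 1.1345 z 96.24 Mz 0.21 j [ 0.06  0.82 -0.04  2.    0.1   0.33  0.57]
```

```bash
python3 -m pendant '[[0,0,0,0,0,0.02,0.015],[0,0,0,0,0,0.02,0.015],[0,0,0,0,0,0,0.015],[0,0,0,0,0,0,0.015],[0,0,0,0,0,0,0.015]]' >/dev/null; python3 -c "from h import *;tcp();yaw()"
```

```text
t 16.8 TCP mm [-34.4  -0.4  96.2] F stand [-1.7  2.4  5. ] Mz [0.053 0.598 0.229] j7 0.553 gap 0.023 grip 35.0 tilt [-0.  0. -1.]
  turned cw 1.1726 z 96.2 Mz 0.229 j [ 0.06  0.82 -0.03  2.    0.08  0.33  0.55]
```

```bash
python3 -m pendant '[[0,0,0,0,0,0,0.03],[0,0,0,0,0,0,0.03],[0,0,0,0,0,0,0.03],[0,0,0,0,0,0,0.03],[0,0,0,0,0,0,0.03]]' >/dev/null; python3 -c "from h import *;tcp();yaw()"
python3 -m pendant '[[0,0,0,0,0,0,0.02],[0,0,0,0,0,0,0.015],[0,0,0,0,0,0,0.015],[0,0,0,0,0,0,0.015],[0,0,0,0,0,0,0.015]]' 35 >/dev/null; python3 -c "from h import *;tcp();yaw()"
python3 -m pendant '[[0,0,0.0001,0,0,0.02,0.015],[0,0,0.0001,0,0,0.02,0.015],[0,0,0,0,0,0.01,0.015],[0,0,0,0,0,0.01,0.015],[0,0,0,0,0,0.01,0.015]]' >/dev/null; python3 -c "from h import *;tcp();yaw()"
```

```text
t 17.22 TCP mm [-34.   -0.8  95.9] F stand [0.4 0.6 0.4] Mz [ 0.005  0.02  -0.013] j7 0.553 gap 0.0303 grip 0.0 tilt [ 0. -0. -1.]
  turned cw 1.1724 z 95.9 Mz -0.013 j [ 0.06  0.82 -0.03  2.    0.08  0.33  0.55]
t 17.63 TCP mm [-34.2  -0.8  95.9] F stand [ 0.1 -0.4 -1.1] Mz [-0.151  0.021 -0.029] j7 0.554 gap 0.0232 grip 35.0 tilt [-0. -0. -1.]
  turned cw 1.172 z 95.94 Mz -0.029 j [ 0.06  0.82 -0.03  2.    0.08  0.33  0.55]
t 18.05 TCP mm [-34.4  -0.6  95.8] F stand [-0.5 -0.2  1.7] Mz [-0.184  0.17   0.231] j7 0.513 gap 0.023 grip 35.0 tilt [-0. -0. -1.]
  turned cw 1.2425 z 95.85 Mz 0.231 j [ 0.05  0.82 -0.02  2.    0.05  0.33  0.51]
```

```bash
python3 -m pendant '[[0,0,0,0,0,0.01,0.015],[0,0,0.0001,0,0,0.01,0.015],[0,0,0,0,0,0.01,0.015],[0,0,0,0,0,0,0.015],[0,0,0,0,0,0,0.015]]' >/dev/null; python3 -c "from h import *;tcp();yaw()"
python3 -m pendant '[[0,0,0,0,0,0,0.015],[0,0,0.0001,0,0,0.005,0.015],[0,0,0,0,0,0.01,0.015],[0,0,0,0,0,0.01,0.015],[0,0,0,0,0,0.01,0.015]]' >/dev/null; python3 -c "from h import *;tcp();yaw()"
```

```text
t 18.47 TCP mm [-34.3  -0.6  95.8] F stand [-2.1  0.   2.5] Mz [-0.13   0.289  0.251] j7 0.497 gap 0.0233 grip 35.0 tilt [-0.  0. -1.]
  turned cw 1.2719 z 95.76 Mz 0.251 j [ 0.04  0.82 -0.02  2.    0.04  0.32  0.5 ]
t 18.88 TCP mm [-34.3  -0.6  95.7] F stand [-1.8  0.1  4.5] Mz [-0.203  0.407  0.189] j7 0.476 gap 0.0233 grip 35.0 tilt [-0.  0. -1.]
  turned cw 1.3078 z 95.66 Mz 0.189 j [ 0.04  0.82 -0.01  2.    0.02  0.32  0.48]
```

```bash
cat >> h.py <<'E'
def avg(n=8):
    L=[]
    for i in range(n):
        snapshot("wrist"); s=env.get_state(); L.append([s["wrist_torque"][2],s["contact_force"][2]])
    L=np.array(L); print("  avg Mz",L[:,0].mean().round(3),"sd",L[:,0].std().round(3),"Fz",L[:,1].mean().round(2),"t",round(s["time"],2))
E
python3 -c "from h import *;avg()"
python3 -m pendant '[[0,0,0,0,0,0.01,0.015],[0,0,0,0,0,0.01,0.015],[0,0,0,0,0,0.01,0.015],[0,0,0,0,0,0.01,0.015],[0,0,0,0,0,0.01,0.015]]' >/dev/null; python3 -c "from h import *;tcp();yaw();avg()"
```

```text
avg Mz 0.228 sd 0.042 Fz 5.33 t 19.28
t 19.7 TCP mm [-34.3  -0.6  95.6] F stand [-2.8 -0.3  4.1] Mz [-0.218  0.484  0.271] j7 0.448 gap 0.0227 grip 35.0 tilt [-0.  0. -1.]
  turned cw 1.3576 z 95.59 Mz 0.271 j [ 0.03  0.82  0.    2.   -0.    0.32  0.45]
  avg Mz 0.233 sd 0.028 Fz 4.75 t 20.1
```

```bash
python3 -m pendant '[[0,0,0,0,0,0,0.015],[0,0,0,0,0,0,0.015],[0,0,0,0,0,0.01,0.015],[0,0,0,0,0,0.015,0.015],[0,0,0,0,0,0.015,0.015]]' 55 >/dev/null; python3 -c "from h import *;tcp();yaw();avg()"
```

```text
t 20.52 TCP mm [-34.3  -0.6  95.5] F stand [-2.6 -1.1  4. ] Mz [-0.227  0.49   0.224] j7 0.425 gap 0.0228 grip 55.0 tilt [-0.  0. -1.]
  turned cw 1.3982 z 95.53 Mz 0.224 j [ 0.03  0.82  0.01  2.   -0.02  0.32  0.43]
  avg Mz 0.215 sd 0.029 Fz 3.3 t 20.92
```

```bash
python3 -m pendant '[[0,0,-0.0004,0,0,-0.1,0.015],[0,0,-0.0004,0,0,-0.1,0.015],[0,0,-0.0004,0,0,-0.1,0.015],[0,0,-0.0004,0,0,-0.1,0.015],[0,0,-0.0004,0,0,-0.1,0.015]]' >/dev/null; python3 -c "from h import *;tcp();yaw();avg(4)"
python3 -m pendant '[[0,0,0.0001,0,0,0.03,0.015],[0,0,0.0001,0,0,0.03,0.015],[0,0,0.0001,0,0,0.03,0.015],[0,0,0.0001,0,0,0.02,0.015],[0,0,0.0001,0,0,0.01,0.015]]' >/dev/null; python3 -c "from h import *;tcp();yaw();avg()"
```

```text
t 21.33 TCP mm [-34.4  -0.7  96.8] F stand [-0.7 -0.  -4.3] Mz [-0.227  0.253 -0.116] j7 0.713 gap 0.0227 grip 55.0 tilt [-0.001  0.    -1.   ]
  turned cw 0.8935 z 96.79 Mz -0.116 j [ 0.09  0.82 -0.09  2.    0.2   0.34  0.71]
  avg Mz 0.041 sd 0.03 Fz -6.24 t 21.53
t 21.95 TCP mm [-34.4  -0.6  96.7] F stand [ -0.1  -1.5 -12.4] Mz [-0.307  0.082  0.171] j7 0.641 gap 0.0225 grip 55.0 tilt [-0.001 -0.    -1.   ]
  turned cw 1.0187 z 96.73 Mz 0.171 j [ 0.07  0.82 -0.07  2.    0.15  0.33  0.64]
  avg Mz 0.15 sd 0.022 Fz -14.56 t 22.35
```

```bash
python3 -m pendant '[[0,0,0,0,0,0,0.03],[0,0,0,0,0,0,0.03],[0,0,0,0,0,-0.06,0.03],[0,0,0,0,0,-0.06,0.03],[0,0,0,0,0,0,0.03]]' >/dev/null; python3 -c "from h import *;tcp()"
python3 -m pendant '[[0,0,0,0,0,0,0.015],[0,0,0,0,0,0,0.015],[0,0,0,0,0,0,0.015],[0,0,0,0,0,-0.1,0.015],[0,0,-0.0004,0,0,-0.1,0.015]]' 45 >/dev/null; python3 -c "from h import *;tcp();yaw()"
python3 -m pendant '[[0,0,0,0,0,0.02,0.015],[0,0,0,0,0,0.02,0.015],[0,0,0,0,0,0.02,0.015],[0,0,0,0,0,0.02,0.015],[0,0,0,0,0,0.02,0.015]]' >/dev/null; python3 -c "from h import *;tcp();yaw();avg()"
```

```text
t 22.77 TCP mm [-32.7  -0.7  98.4] F stand [ 0.3 -0.1  0.5] Mz [-0.008  0.033 -0.033] j7 0.712 gap 0.0298 grip 0.0 tilt [ 0.004  0.    -1.   ]
t 23.18 TCP mm [-33.8  -1.2  98.5] F stand [-1.5 -1.   6.6] Mz [-0.269  0.265 -0.157] j7 0.829 gap 0.0232 grip 45.0 tilt [ 0.002 -0.001 -1.   ]
  turned cw 0.6948 z 98.52 Mz -0.157 j [ 0.12  0.81 -0.13  1.99  0.29  0.35  0.83]
t 23.6 TCP mm [-33.8  -1.2  98.3] F stand [-1.2 -1.4  6.4] Mz [-0.407  0.236  0.1  ] j7 0.768 gap 0.0233 grip 45.0 tilt [ 0.001 -0.001 -1.   ]
  turned cw 0.7992 z 98.25 Mz 0.1 j [ 0.1   0.81 -0.11  1.99  0.24  0.34  0.77]
  avg Mz 0.078 sd 0.028 Fz 6.43 t 24.0
```

```bash
python3 -m pendant '[[0,0,0,0,0,0.02,0.015],[0,0,0,0,0,0.02,0.015],[0,0,0,0,0,0.02,0.015],[0,0,0,0,0,0.02,0.015],[0,0,0,0,0,0.02,0.015]]' >/dev/null; python3 -c "from h import *;tcp();yaw();avg()"
python3 -m pendant '[[0,0,0,0,0,0.01,0.015],[0,0,0,0,0,0.01,0.015],[0,0,0,0,0,0.01,0.015],[0,0,0,0,0,0.01,0.015],[0,0,0,0,0,0.01,0.015]]' >/dev/null; python3 -c "from h import *;tcp();yaw();avg()"
```

```text
t 24.42 TCP mm [-33.9  -1.3  98.1] F stand [-0.9 -1.5  4.6] Mz [-0.45   0.198  0.171] j7 0.71 gap 0.0228 grip 45.0 tilt [ 0.001 -0.001 -1.   ]
  turned cw 0.8991 z 98.14 Mz 0.171 j [ 0.09  0.81 -0.09  2.    0.2   0.34  0.71]
  avg Mz 0.104 sd 0.016 Fz 5.9 t 24.82
t 25.23 TCP mm [-33.9  -1.3  98. ] F stand [-0.2 -1.9  4.7] Mz [-0.515  0.161  0.152] j7 0.681 gap 0.0223 grip 45.0 tilt [ 0.001 -0.001 -1.   ]
  turned cw 0.9482 z 98.03 Mz 0.152 j [ 0.08  0.81 -0.08  2.    0.18  0.34  0.68]
  avg Mz 0.15 sd 0.023 Fz 5.2 t 25.63
```

```bash
python3 -m pendant '[[0,0,0,0,0,0.01,0.015],[0,0,0,0,0,0.01,0.015],[0,0,0,0,0,0.01,0.015],[0,0,0,0,0,0.01,0.015],[0,0,0,0,0,0.01,0.015]]' >/dev/null; python3 -c "from h import *;tcp();yaw();avg(6)"
python3 -m pendant '[[0,0,0,0,0,0.015,0.015],[0,0,0,0,0,0.015,0.015],[0,0,0,0,0,0.015,0.015],[0,0,0,0,0,0.015,0.015],[0,0,0,0,0,0.01,0.015]]' >/dev/null; python3 -c "from h import *;tcp();yaw();avg(6)"
python3 -m pendant '[[0,0,0,0,0,0.015,0.015],[0,0,0,0,0,0.015,0.015],[0,0,0,0,0,0.015,0.015],[0,0,0,0,0,0.015,0.015],[0,0,0,0,0,0.01,0.015]]' >/dev/null; python3 -c "from h import *;tcp();yaw();avg(6)"
```

```text
t 26.05 TCP mm [-34.   -1.2  97.9] F stand [-1.4 -2.   5. ] Mz [-0.537  0.122  0.179] j7 0.653 gap 0.0229 grip 45.0 tilt [ 0.001 -0.001 -1.   ]
  turned cw 0.9982 z 97.93 Mz 0.179 j [ 0.08  0.81 -0.07  2.    0.16  0.34  0.65]
  avg Mz 0.164 sd 0.026 Fz 5.36 t 26.35
t 26.77 TCP mm [-34.   -1.2  97.8] F stand [-0.9 -1.8  4.9] Mz [-0.701  0.16   0.185] j7 0.612 gap 0.0227 grip 45.0 tilt [ 0.001 -0.001 -1.   ]
  turned cw 1.0685 z 97.8 Mz 0.185 j [ 0.07  0.81 -0.06  2.    0.13  0.33  0.61]
  avg Mz 0.172 sd 0.025 Fz 5.08 t 27.07
t 27.48 TCP mm [-34.1  -1.2  97.7] F stand [-1.9 -3.8  4.9] Mz [-0.771  0.087  0.212] j7 0.572 gap 0.0227 grip 45.0 tilt [ 0.001 -0.001 -1.   ]
  turned cw 1.1384 z 97.67 Mz 0.212 j [ 0.06  0.81 -0.04  2.    0.09  0.33  0.57]
  avg Mz 0.21 sd 0.03 Fz 5.56 t 27.78
```

```bash
python3 -m pendant '[[0,0,0,0,0,0.015,0.015],[0,0,0,0,0,0.015,0.015],[0,0,0,0,0,0.015,0.015],[0,0,0,0,0,0.015,0.015],[0,0,0,0,0,0.01,0.015]]' >/dev/null; python3 -c "from h import *;tcp();avg(6)"
python3 -m pendant '[[0,0,0,0,0,0.015,0.015],[0,0,0,0,0,0.015,0.015],[0,0,0,0,0,0.015,0.015],[0,0,0,0,0,0.015,0.015],[0,0,0,0,0,0.01,0.015]]' >/dev/null; python3 -c "from h import *;tcp();avg(6)"
```

```text
t 28.2 TCP mm [-34.1  -1.1  97.6] F stand [-2.6 -4.9  5.5] Mz [-1.043  0.079  0.24 ] j7 0.532 gap 0.0225 grip 45.0 tilt [ 0.    -0.001 -1.   ]
  avg Mz 0.219 sd 0.024 Fz 5.1 t 28.5
t 28.92 TCP mm [-34.3  -1.1  97.5] F stand [-0.8 -4.9  3.3] Mz [-1.173  0.002  0.257] j7 0.493 gap 0.0228 grip 45.0 tilt [ 0. -0. -1.]
  avg Mz 0.25 sd 0.025 Fz 4.11 t 29.22
```

```bash
python3 -m pendant '[[0,0,0,0,0,0,0.03],[0,0,0,0,0,0,0.03],[0,0,0,0,0,0,0.03],[0,0,0,0,0,0,0.03],[0,0,0,0,0,0,0.015]]' >/dev/null; python3 -c "from h import *;tcp()"
python3 -m pendant '[[0,0,0,0,0,0,0.015],[0,0,0,0,0,0,0.015],[0,0,0,0,0,0.02,0.015],[0,0,0,0,0,0.02,0.015],[0,0,0,0,0,0.01,0.015]]' 50 >/dev/null; python3 -c "from h import *;tcp();yaw();avg(6)"
python3 -m pendant '[[0,0,0,0,0,0.01,0.015],[0,0,0,0,0,0.01,0.015],[0,0,0,0,0,0.01,0.015],[0,0,0,0,0,0.01,0.015],[0,0,0,0,0,0.01,0.015]]' >/dev/null; python3 -c "from h import *;tcp();yaw();avg(6)"
```

```text
t 29.63 TCP mm [-34.1   0.2  97.3] F stand [-0.5  0.3 -0.1] Mz [-0.103  0.1   -0.048] j7 0.493 gap 0.0254 grip 0.5 tilt [-0.     0.001 -1.   ]
t 30.05 TCP mm [-34.7  -0.1  97.3] F stand [-1.4  2.6 -1. ] Mz [0.249 0.443 0.254] j7 0.464 gap 0.0227 grip 50.0 tilt [-0.001  0.    -1.   ]
  turned cw 1.3275 z 97.29 Mz 0.254 j [ 0.04  0.82 -0.01  2.    0.01  0.33  0.46]
  avg Mz 0.281 sd 0.021 Fz -1.43 t 30.35
t 30.77 TCP mm [-34.7  -0.3  97.3] F stand [-3.5  3.1 -3.6] Mz [0.495 0.787 0.272] j7 0.436 gap 0.023 grip 50.0 tilt [-0.001  0.    -1.   ]
  turned cw 1.3775 z 97.28 Mz 0.272 j [ 0.03  0.82  0.    2.   -0.01  0.33  0.44]
  avg Mz 0.269 sd 0.037 Fz -3.79 t 31.07
```

```bash
python3 -m pendant '[[0,0,0,0,0,0,0.03],[0,0,0,0,0,0,0.04],[0,0,0,0,0,0,0.045],[0,0,0,0,0,0,0.05],[0,0,0,0,0,0,0.05]]' >/dev/null; python3 -c "from h import *;tcp()"
python3 -m pendant '[[0,0,-0.02,0,0,0,0.05],[0,0,-0.04,0,0,0,0.05],[0,0,-0.04,0,0,0,0.05],[0,0,-0.04,0,0,0,0.05],[0,0,0,0,0,0,0.05]]' >/dev/null; python3 look.py v7.npz
python3 - <<'E'
from h import *
tcp(); a=np.load("v7.npz",allow_pickle=True)["im"][60:360,170:470]; b=snapshot("scene")[170:270,270:390]
cv2.imwrite("pics/end.png",np.hstack([cv2.resize(a,(440,440)),cv2.resize(b,(360,440))])[...,::-1])
E
```

```text
t 31.48 TCP mm [-33.2  -1.4  97.9] F stand [-0.4 -0.3 -0.2] Mz [-0.077  0.026 -0.015] j7 0.436 gap 0.0504 grip 0.0 tilt [ 0.002 -0.    -1.   ]
orange [303, 181, 15, 15, 177] [310. 188.]
t 31.95 TCP mm [-31.4  -1.7 241.6] F stand [-0.5  0.1 -1.3] Mz [-0.078  0.026 -0.02 ] j7 0.44 gap 0.0499 grip 0.0 tilt [ 0.01  -0.001 -1.   ]
```

View pics/end.png

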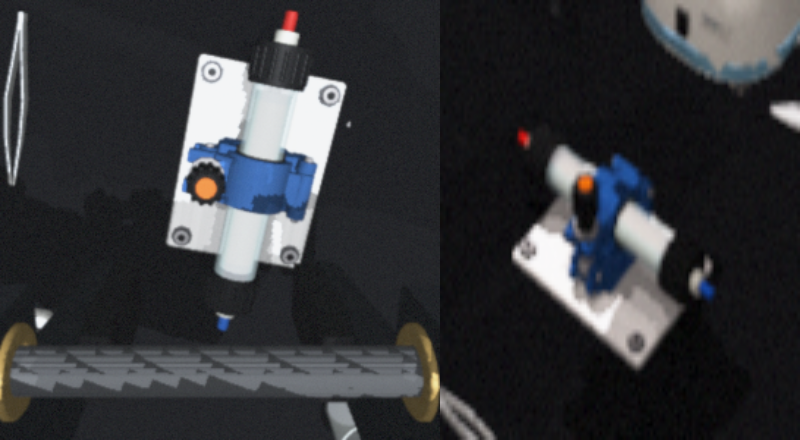

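The clamp is closed over the column, the knob (dot at crop (205,187)) stands upright and down on the ear, the column lies in place, and the gripper is clear. Handing in.

```bash
python3 -c "
from bench import env
print(env.sign_off())"
```

```text
the job is handed in; nothing more can be done
None
```

I handed the job in at about 32 s: the clamp is closed on the column, the bolt is upright in the slot, and the knob is tightened to about 0.27 N m. That is roughly 0.13 N m above free running, or about 43 N by the given torque rule. The grip force itself was not measured, and `sign_off()` gave no verdict.

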